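# Open a scroll bender's gearbox and turn its gear once round

### The arm

A 7-joint arm with a two-finger parallel gripper is mounted at the origin on the work surface. World frame = base frame: x ahead of the robot, y to its left, z up, the work surface at z = 0. Lengths are in mm, angles in degrees, forces in N, time in s.
With the tool pointing down it reaches from about 350 to 900 mm from the base axis. Payload 19.9 kg.
Tool frame: the origin (TCP) lies where the fingers leave the gripper's body, on its centre line; the fingertips stand 97 mm ahead of it and the grasp point (between the pads) lies ahead of it (tcp_to_grasp is the z of the grasp point in the tool frame, in mm); z points along the fingers, y is the line along which they close (so a half turn about z gives the same grasp; the last joint's range is limited). The gripper opens to 94 mm and grips with 3 to 60 N. Pads are 16 mm wide; open, the fingers measure 119 mm over their backs; the gripper's body (75 mm by 177 mm) begins 78 mm behind the grasp point.
Start: joints at [-71.763, 23.915, -0.59, 92.452, 0.269, 63.638, -3.037], TCP at [220.042, 584.97, 302.625] pointing down, gripper open.
Joint ranges: [-161.28, 161.28], [-22.2, 115.67], [-73.04, 71.86], [3.21, 147.25], [-68.34, 248.33], [10.77, 114.83], [-161.83, 161.83]. Speed limits (degrees/s): [108.29, 108.29, 136.94, 136.94, 172.46, 172.46, 172.46].

### API

Orientations are given as [roll, pitch, yaw] about the fixed x, y, z axes, in that order (R = Rz(yaw) Ry(pitch) Rx(roll)).
In Python, from rig import * gives the robot as it stands.
- The arm moves only by the tool play_rows, never from a script. Its argument "steps" is a list of rows, each a list of 3 entries, a list of its own where there are three numbers: the shift along the tool's x, y, z in mm, then the turn, a rotation vector about the tool's x, y, z in rad, then the finger opening in mm, from 0 to 94. A call has 1 to 10 rows; each row shifts and turns the commanded pose from where the row before left it, along the tool's axes as they then stand; what a row does not reach is not made up. A row lasts 1/10 s, in which the tool goes at most 50 mm and 8.59 degrees, less where a joint would pass 70% of its speed; a pose out of reach is approached as far as the arm can. A call is refused whole if a number of a shift passes 50 or a number of a turn 0.15, either way. A call with a gripper value outside its range is refused whole. The fingers move at their own pace and stop on an object; "force" is the grip in N (left out, the last holds). Time passes only in rows, so rows that do not move let the fingers close. It gives the time, the measured TCP pose, the force, the opening and the grip force at its end, in the units of the state.
- get_obs(): the state, without advancing time (a new reading comes with each control period).
- get_image(name): name is "side" or "top" or "wrist"; returns a dict with "pixels" (400x640x3 uint8, red, green, blue), "z_map" (400x640 float32, mm along the optical axis (not along the pixel's ray), 0 where there is no reading), "vfov" (degrees; the focal length in pixels is half the picture's height over the tangent of half this angle, whatever the lens; pixels are square), "cx", "cy" (the principal point, pixels), "T" (4x4, takes a point from camera to world coordinates). Camera axes: x right, y down, z forward; pixel columns grow to the right and rows downward; lengths in mm; the calibration is good to about 2 mm. A picture is of the moment at which its call begins.
- sign_off(): hands the job in; it is judged then, once.
The state is a dict: "t": time; "qpos": joint angles; "joint_vel": joint speeds; "joint_efforts": joint torques, N m; "ee_pos": TCP position; "tool_rot": TCP orientation; "wrist_force": force on the tool from outside, world axes, zero at the start; "wrist_torque": the same for the moment, N m; "finger_gap": opening from 0.0 (shut) to 1.0 (fully open); "finger_force": force on a finger pad.
Only numpy, scipy, OpenCV 4.12 (cv2) and the standard library are available. Lean on these libraries where they do the work, as an engineer would, in place of code of your own. Each camera call takes 0.05 s, during which the arm holds its last target. There are 200 camera calls.

### The job

The gears of the hand scroll bender need looking over. Pick up the flat scraper, pry up the gearbox's hinged cover with its blade in the slot at the front and swing the cover back until it stands upright or further, then turn the handwheel exactly one full turn, either way, so that its handle comes back to where it started. Leave the cover standing open, the scraper lying on the bench, and all other things where they are.

Things in the scene. Friction and masses are not known exactly. Their poses are not given: they have to be found in the camera images.
- machine: Fixed hand scroll bender on the bench. Origin: bench level, mid-machine; x points away from its front, y to its left. Base plate x -110 to 150, y -180 to 180, 12 mm thick. Grey gearbox x -50 to 45, y -150 to -50, open-topped under a flat hinged steel cover; pedestal with horizontal handwheel at x -30, y 110; behind, a bending head with rollers (x 75 to 145, y 0 to 120), 80 mm high.
- slot (a point): Middle of the mouth of the pry slot in the gearbox's front face (machine x -50, y -100, z 82.5 mm). The slot is the gap between the top of the front wall (z 78, 6 mm thick) and the underside of the closed cover (z 87): 9 mm high, 88 mm wide, open inward. A blade goes in along machine +x.
- cover_hinge (a point): Middle of the cover's hinge line (along machine y), at the rear of the gearbox: machine x 40, y -100, z 89.5 mm.
- cover_edge (a point): Middle of the cover's front edge, 90 mm from the hinge line; moves with the cover. The cover is a bare steel plate 90 x 100 x 5 mm, its front edge flush with the gearbox's front face when closed.
- cover (a joint): Cover hinge angle, rad: 0 closed, growing as the front edge swings up and back, stop at 1.9. A stiff hinge: the cover stays where it is left; it needs about 2 N at the front edge.
- handwheel (a joint): Handwheel angle, rad, about the vertical, positive anticlockwise from above; 0 when the handle lies towards machine +x of the axis. Starts anywhere from -2.5 to 2.5, turns freely both ways (stops at -16 and 16) and stays where left; about 2 N at the handle. The wheel weighs 0.8 kg, so jerky pulling slips a light grip (40 N holds).
- wheel_axis (a point): Centre of the handwheel, on its vertical axis, in the plane of its rim (z 97 mm). Rim: mean radius 65 mm, bar 16 mm thick (top at z 105), three spokes.
- handle (a point): Point on the axis of the wheel's upright turned-wood handle, at z 140 mm, 65 mm from the wheel's axis. The handle is 24 mm in diameter, reaches from z 108 to 158 mm and spins freely on its pin, so that it can be held while the wheel goes round. This point moves with the wheel.
- scraper: Loose flat scraper lying on the bench, 200 mm long, about 120 g; hammer on the machine's other side. Origin: underside, middle of handle; x towards blade, z up. Wooden handle 110 x 22 x 18 mm (x -55 to 55); steel blade 2.4 mm thick at mid-height of the handle (z 9), 18 mm wide from x 55 to 95, then 32 mm wide to the tip at x 145. Balances near x 30 to 40.
- scraper_tip (a point): Middle of the scraper's blade tip: scraper x 145, z 9 mm.
- scraper_mid (a point): Middle of the scraper's handle (scraper x 0, z 9 mm).
- hammer: Bystander: hammer lying on the bench, wooden handle 22 mm thick along its x (-130 to 90), steel head 28 x 85 x 28 mm at x 100.
- tongs: Bystander: steel tongs lying along their x, 260 mm long, 65 mm wide, 14 mm high.
- swage_block: Bystander: heavy grooved iron block 90 x 130 x 62 mm.
- wax_tin: Bystander: flat round metal tin, 68 mm across, 32 mm high.
- iron_sprig: Bystander: small forged iron twig with leaves, 120 mm long, 6 mm high.
- stake: Bystander: small mushroom-shaped steel stake, 60 mm across, 45 mm high.
Not all that is in view belongs to the job. Of the things that look like the scraper, the largest one is meant.

How it is judged:
By the outcome, as a careful person would: the job done as asked, in the order asked, and still so for the second after the job is handed in, with the robot touching nothing.
It also fails if it takes over 72 s, if anything falls off the work surface, if the arm or the gripper's body presses on something with over 40 N, if the wrist force passes 120 N, or if a joint passes its speed limit or range.

## Working session

There is one attempt and no reset: what is moved stays moved. The work goes in short steps, Python scripts to look and compute and a tool call to move; the robot and the scene stay as the last step left them, time stands still between calls to the robot, and variables do not carry over. Pictures are saved under pics/ and viewed, at most 10 in all, crops included, and the job is handed in when it is done.

Besides the shell and the picture viewer there is one more tool, called after "Request:" in YAML: its name, and indented under it one key for each argument. play_rows: Moves the arm, as the interface text tells. Its arguments: {"type":"object","properties":{"steps":{"type":"array"},"force":{"type":"number"}},"required":["steps"]}

```bash
ls; mkdir -p pics
cat > h.py <<'E'
from rig import *
import numpy as np, cv2, pickle
def snap(n,f):
    d=get_image(n); pickle.dump(d,open(f'{f}.pkl','wb')); cv2.imwrite(f'pics/{f}.png',d['pixels'][:,:,::-1]); return d
def load(f): return pickle.load(open(f'{f}.pkl','rb'))
def pt(d,u,v,z=None):
    f=200/np.tan(np.radians(d['vfov']/2)); T=d['T']
    r=np.array([(u-d['cx'])/f,(v-d['cy'])/f,1.])
    if z is None: p=r*d['z_map'][int(v),int(u)]; return T[:3,:3]@p+T[:3,3]
    w=T[:3,:3]@r; return T[:3,3]+w*(z-T[2,3])/w[2]
def crop(f,u0,v0,u1,v1,s,o):
    d=load(f); cv2.imwrite(f'pics/{o}.png',cv2.resize(d['pixels'][v0:v1,u0:u1,::-1],None,fx=s,fy=s,interpolation=cv2.INTER_CUBIC))
E
python3 - <<'E'
from h import *
print(get_obs())
for n in('top','side'):
    d=snap(n,n+'1'); print(n,d['vfov'],d['cx'],d['cy'],d['T'].round(3).tolist())
try:
    import rig; print([k for k in dir(rig) if k[0]!='_'])
except Exception as e: print(e)
E
```

```text
pics
{'t': 0.0, 'qpos': array([-71.76119867,  23.9482177 ,  -0.59211359,  92.48815662,
         0.26905504,  63.63794446,  -3.03561566]), 'joint_vel': array([ 0.01565427, -0.0371022 , -0.11342306, -0.04527416,  0.03043448,
       -0.1077634 ,  0.00476098]), 'joint_efforts': array([-4.11619931e-04, -8.51235151e+01,  6.38765786e-01, -4.25995159e+01,
       -4.88252600e-02,  1.84739922e-02,  7.93922300e-05]), 'ee_pos': array([219.95866593, 584.71513378, 302.00381017]), 'tool_rot': array([-1.79927200e+02,  4.44222033e-03,  1.59386508e+02]), 'wrist_force': array([-0.05191525, -0.36157532,  0.1544587 ]), 'wrist_torque': array([ 0.00862341, -0.0266934 ,  0.03748416]), 'finger_force': 0.0, 'finger_gap': 0.9989817844104849}
top 47.4703127748496 316.98393253704194 200.77729253505927 [[-0.028, -0.989, 0.148, 292.645], [-0.999, 0.032, 0.023, -88.643], [-0.027, -0.147, -0.989, 1542.608], [0.0, 0.0, 0.0, 1.0]]
side 53.450938008970724 318.4025243594682 204.00625498863775 [[0.719, -0.401, 0.568, -289.03], [-0.695, -0.424, 0.581, -874.957], [0.008, -0.812, -0.584, 939.61], [0.0, 0.0, 0.0, 1.0]]
['MotionError', 'get_image', 'get_obs', 'sign_off', 'tcp_to_grasp']
```

View pics/top1.png

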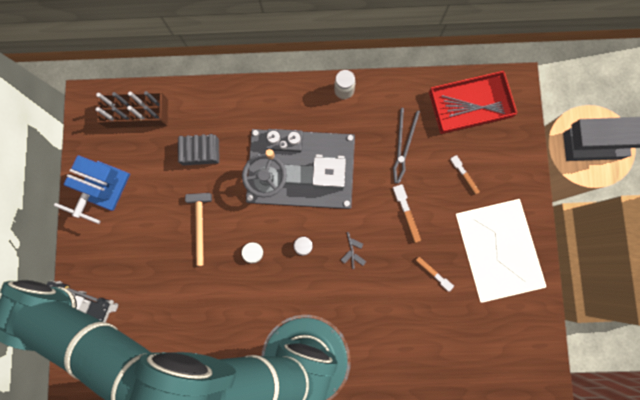

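View pics/side1.png

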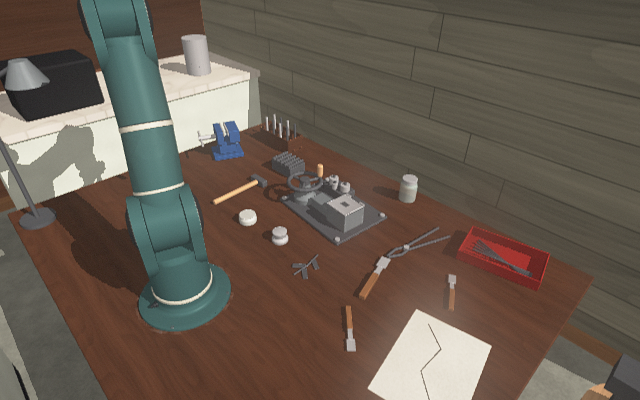

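The three scraper-like tools in the top view are at (406,213), (465,174) and (434,274). The one at (406,213) looks longest, so I'll confirm it in an enlarged crop that also shows the machine.

Run:
```python
from h import *
crop('top1',230,115,490,305,3,'c1')
d=load('top1')
for n,a,b in(('big',(400,187),(416,241)),('m',(455,158),(476,192)),('s',(419,260),(451,289))):
    p,q=pt(d,*a,9),pt(d,*b,9); print(n,p.round(),q.round(),np.linalg.norm(p-q).round())
print(tcp_to_grasp)
```

```text
big [ 560. -338.    9.] [ 375. -381.    9.] 190.0
m [ 655. -531.    9.] [ 535. -593.    9.] 135.0
s [ 312. -387.    9.] [ 215. -486.    9.] 139.0
78.39999999999999
```

View pics/c1.png

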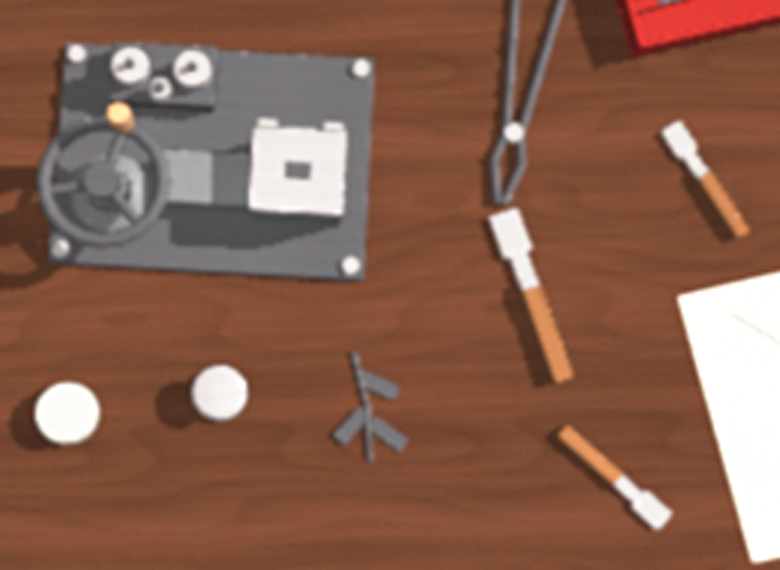

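The crop confirms the scraper at crop (530,295), the largest of the three. The cover is at (298,170), the wheel centre at (102,182) and the handle at (118,115). Next I'll measure these from the depth map.

Run:
```python
from h import *
d=load('top1'); f=200/np.tan(np.radians(d['vfov']/2))
v,u=np.mgrid[0:400,0:640]; z=d['z_map']
P=np.stack([(u-d['cx'])/f*z,(v-d['cy'])/f*z,z],-1)@d['T'][:3,:3].T+d['T'][:3,3]
C=lambda x,y:(230+x/3,115+y/3)
# base corners, plate top z=12
M=np.array([[150,180],[150,-180],[-110,-180],[-110,180]],float)
W=np.array([pt(d,*C(*c),12)[:2] for c in((67,43),(374,58),(363,280),(50,264))])
def fit(M,W):
    mc,wc=M.mean(0),W.mean(0); H=(M-mc).T@(W-wc); a=np.arctan2(H[0,1]-H[1,0],H[0,0]+H[1,1])
    R=np.array([[np.cos(a),-np.sin(a)],[np.sin(a),np.cos(a)]]); return a,wc-R@mc,R
a,t,R=fit(M,W); print('base',np.degrees(a),t,(W-(M@R.T+t)).round(1).tolist())
reg=lambda x0,y0,x1,y1:(u>230+x0/3)&(u<230+x1/3)&(v>115+y0/3)&(v<115+y1/3)
m=reg(235,110,360,225)&(P[...,2]>80); Q=P[m]; print('cover z',np.median(Q[:,2]))
r=cv2.minAreaRect(Q[:,:2].astype(np.float32)); print(r); c=np.array(r[0]); print('cover centre in machine',R.T@(c-t))
m=reg(30,90,175,250)&(P[...,2]>85)&(P[...,2]<110); Q=P[m];c,rr=cv2.minEnclosingCircle(Q[:,:2].astype(np.float32));print('rim',c,rr,R.T@(np.array(c)-t),np.median(Q[:,2]))
m=reg(95,90,140,140)&(P[...,2]>125)&(P[...,2]<175); Q=P[m];print('handle',Q.mean(0),len(Q),Q[:,2].max()); 
print('handle top pix',pt(d,*C(119,112),158))
# scraper
hsv=cv2.cvtColor(d['pixels'],cv2.COLOR_RGB2HSV)
m=reg(470,200,590,390)&(P[...,2]>4.5); Q=P[m]; r=cv2.minAreaRect(Q[:,:2].astype(np.float32)); print('scraper',r,len(Q),np.percentile(Q[:,2],[5,50,95]))
mm=Q[:,:2].mean(0); w,V=np.linalg.eigh(np.cov((Q[:,:2]).T)); ax=V[:,1]*np.sign(V[0,1]); s=(Q[:,:2]-mm)@ax; print('ax',np.degrees(np.arctan2(ax[1],ax[0])),'tip',mm+ax*s.max(),'end',mm+ax*s.min(),s.max()-s.min())
for n,c in(('tip',(505,213)),('neckend',(531,289)),('butt',(562,380))): print(n,pt(d,*C(*c),10 if n=='tip' else 18))
s=load('side1'); print('side butt/tip',pt(s,364,296),pt(s,385,258))
```

```text
base -4.861934570342011 [6.16251780e+02 1.36449369e-01] [[0.3, -1.1], [-0.2, 1.2], [0.4, 1.9], [-0.5, -1.9]]
cover z 91.44072961259371
((478.25860595703125, -83.615478515625), (99.70203399658203, 368.9062805175781), 84.95769500732422)
cover centre in machine [-130.39825821  -95.14618039]
rim (599.125732421875, 116.09065246582031) 72.6653060913086 [-26.89211909 114.08546199] 103.25086078119398
handle [657.3366009   90.75668877 152.27869101] 58 163.64099624959385
handle top pix [657.91241588  87.31054918 158.        ]
scraper ((396.1417236328125, -296.67205810546875), (209.310791015625, 414.8978271484375), 53.22114181518555) 595 [ 4.74587898 10.81783208 22.04831751]
ax -1.3032071799025913 tip [ 577.98891644 -354.08951801] end [ 286.7572113  -347.46423572] 291.307055257819
tip [ 563.70367987 -332.00443843   10.        ]
neckend [ 474.96718569 -355.02733061   18.        ]
butt [ 372.39956575 -383.4182549    18.        ]
side butt/tip [ 377.62663758 -392.98846671   17.49391913] [ 563.92573758 -327.46145444    7.15857689]
```

Request:
play_rows:
  steps:
    - [[0,0,0],[0,0,0.14],94]
    - [[0,0,0],[0,0,0.14],94]
    - [[0,0,0],[0,0,0.14],94]
    - [[0,0,0],[0,0,0.14],94]
    - [[0,0,0],[0,0,0.14],94]
    - [[0,0,0],[0,0,0.14],94]
    - [[0,0,0],[0,0,0.14],94]
    - [[0,0,0],[0,0,0.14],94]
    - [[0,0,0],[0,0,0.14],94]

```text
t: 1.0
ee_pos: [220.0, 584.8, 302.3]
tool_rot: [-180.0, 0.0, 86.9]
wrist_force: [-0.6, 0.1, -0.4]
finger_gap: 0.996
finger_force: 0.0
```

Request:
play_rows:
  steps:
    - [[0,0,0],[0,0,0.14],94]
    - [[0,0,0],[0,0,0.14],94]
    - [[0,0,0],[0,0,0.14],94]
    - [[0,0,0],[0,0,0.14],94]
    - [[0,0,0],[0,0,0.14],94]
    - [[0,0,0],[0,0,0.14],94]
    - [[0,0,0],[0,0,0.14],94]
    - [[0,0,0],[0,0,0.14],94]
    - [[0,0,0],[0,0,0.14],94]

```text
t: 1.9
ee_pos: [219.9, 584.8, 302.3]
tool_rot: [180.0, 0.0, 14.7]
wrist_force: [-0.1, -0.2, -0.1]
finger_gap: 0.997
finger_force: 0.0
```

Request:
play_rows:
  steps:
    - [[9,48,0],[0,0,0],94]
    - [[9,48,0],[0,0,0],94]
    - [[9,48,0],[0,0,0],94]
    - [[9,48,0],[0,0,0],94]
    - [[9,48,0],[0,0,0],94]
    - [[9,48,0],[0,0,0],94]
    - [[9,48,0],[0,0,0],94]
    - [[9,48,0],[0,0,0],94]
    - [[9,48,0],[0,0,0],94]
    - [[9,48,0],[0,0,0],94]

```text
t: 2.9
ee_pos: [431.5, 142.7, 302.8]
tool_rot: [-180.0, -0.0, 15.0]
wrist_force: [1.2, 0.4, -0.8]
finger_gap: 1.002
finger_force: 0.0
```

Run:
```python
from h import *
d=snap('wrist','w1');d2=snap('top','top2'); print(d['vfov'],d['T'].round(2).tolist())
```

```text
58.61171161093431 [[0.26, -0.93, -0.24, 502.78], [-0.97, -0.25, -0.07, 162.63], [0.0, 0.25, -0.97, 384.86], [0.0, 0.0, 0.0, 1.0]]
```

Request:
play_rows:
  steps:
    - [[-7,49,0],[0,0,0],94]
    - [[-7,49,0],[0,0,0],94]
    - [[-7,49,0],[0,0,0],94]
    - [[-7,49,0],[0,0,0],94]
    - [[-7,49,0],[0,0,0],94]
    - [[-7,49,0],[0,0,0],94]
    - [[-7,49,0],[0,0,0],94]
    - [[-7,49,0],[0,0,0],94]
    - [[-7,49,0],[0,0,0],94]
    - [[-7,49,0],[0,0,0],94]

```text
t: 4.0
ee_pos: [490.6, -348.4, 302.1]
tool_rot: [-180.0, 0.0, 15.0]
wrist_force: [0.4, 1.0, 0.2]
finger_gap: 1.002
finger_force: 0.0
```

Run:
```python
from h import *
d=snap('wrist','w2'); print(d['T'].round(2).tolist()); o=get_obs(); print(o['ee_pos'],o['tool_rot'])
a=load('w1')['pixels'];b=d['pixels']
cv2.imwrite('pics/ww.png',np.vstack([a,b])[::1,:,::-1][:,:] if 0 else cv2.resize(np.vstack([a,b])[:,:,::-1],(480,600)))
```

```text
[[0.26, -0.93, -0.24, 561.92], [-0.97, -0.25, -0.07, -328.47], [0.0, 0.25, -0.97, 384.16], [0.0, 0.0, 0.0, 1.0]]
[ 488.32150735 -356.29878932  302.37111689] [1.79833985e+02 1.09184730e-01 1.45949193e+01]
```

View pics/ww.png

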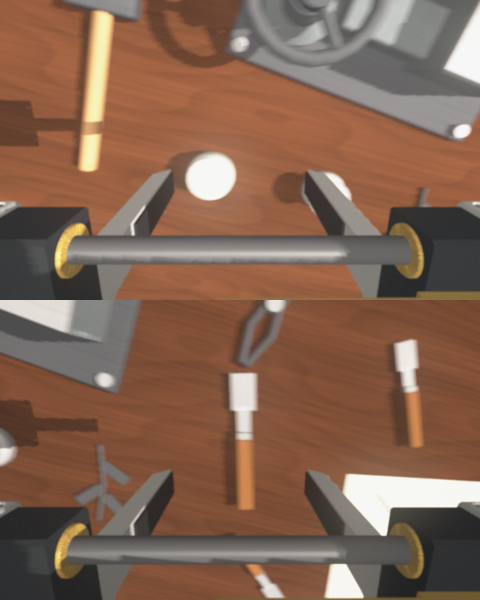

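The lower view shows the scraper with its blade tip at (243,374) and butt at (246,508), pointing at the tongs' jaws. The upper view shows the hammer on the left and the wheel at the top. I'll re-measure now that the arm is at rest.

Run:
```python
from h import *
d=snap('wrist','w3'); o=get_obs(); print(o['ee_pos'],o['tool_rot'])
hsv=cv2.cvtColor(d['pixels'],cv2.COLOR_RGB2HSV)
f=200/np.tan(np.radians(d['vfov']/2)); v,u=np.mgrid[0:400,0:640]; z=d['z_map']
P=np.stack([(u-d['cx'])/f*z,(v-d['cy'])/f*z,z],-1)@d['T'][:3,:3].T+d['T'][:3,3]
m=(P[...,2]>4)&(P[...,2]<30)&(u>280)&(u<370)&(v>88)&(v<290)
m=cv2.morphologyEx(m.astype(np.uint8),cv2.MORPH_OPEN,np.ones((3,3)))
n,l,st,_=cv2.connectedComponentsWithStats(m); k=1+st[1:,4].argmax(); print(st[k])
Q=P[l==k]; r=cv2.minAreaRect(Q[:,:2].astype(np.float32)); print(r,np.percentile(Q[:,2],[5,50,95]))
c=np.array(r[0]); B=cv2.boxPoints(r); print(B)
Q=Q[:,:2]; H=Q[(Q[:,0]<460)]; vx,vy,x,y=cv2.fitLine(H.astype(np.float32),cv2.DIST_L2,0,.01,.01).ravel(); print('handle axis',np.degrees(np.arctan2(vy,vx)),x,y)
for n,c,zz in(('tip',(324,98.7),10),('neck',(326,184),18),('butt',(328,277.3),18)): print(n,pt(d,*c,zz))
# machine: cover from w3 & top1
t=load('top1'); z=t['z_map']; f=200/np.tan(np.radians(t['vfov']/2))
P=np.stack([(u-t['cx'])/f*z,(v-t['cy'])/f*z,z],-1)@t['T'][:3,:3].T+t['T'][:3,3]
m=((P[...,2]>86)&(P[...,2]<97)&(u>305)&(u<355)&(v>150)&(v<195)).astype(np.uint8)
m=cv2.morphologyEx(m,cv2.MORPH_OPEN,np.ones((3,3))); Q=P[m>0][:,:2]; print('cover',cv2.minAreaRect(Q.astype(np.float32)),len(Q))
```

```text
[ 488.21498206 -353.21098592  302.25110445] [1.79863068e+02 1.42818420e-01 1.45448594e+01]
[ 296   92   33  184 4081]
((471.4334716796875, -356.7525329589844), (199.67694091796875, 31.966758728027344), 16.288625717163086) [ 9.30856701 12.31742613 18.89895148]
[[ 371.11945 -369.41302]
 [ 380.0854  -400.09668]
 [ 571.7475  -344.09204]
 [ 562.78156 -313.4084 ]]
handle axis 16.820395 419.57642 -371.78973
tip [ 564.47686504 -342.89324402   10.        ]
neck [ 480.96759968 -366.94060585   18.        ]
butt [ 376.89592776 -396.8913955    18.        ]
cover ((607.7498168945312, -95.44265747070312), (98.90153503417969, 94.9004898071289), 84.95769500732422) 666
```

Request:
play_rows:
  steps:
    - [[0,0,0],[0,0,-0.022],94]
    - [[0,0,0],[0,0,0],94]

```text
t: 4.3
ee_pos: [490.8, -345.6, 302.4]
tool_rot: [-180.0, 0.0, 16.4]
wrist_force: [-0.7, 0.1, 0.1]
finger_gap: 1.002
finger_force: 0.0
```

Run:
```python
from h import *
for i in range(3):
    o=get_obs(); print(o['t'],o['ee_pos'],o['tool_rot'])
d=snap('wrist','w4'); o=get_obs(); print(o['t'],o['ee_pos'],o['tool_rot'],d['T'][:3,3])
```

```text
4.3 [ 490.76863644 -345.58840829  302.4193852 ] [-1.79953882e+02  2.86993278e-03  1.64122482e+01]
4.3 [ 490.76863644 -345.58840829  302.4193852 ] [-1.79953882e+02  2.86993278e-03  1.64122482e+01]
4.3 [ 490.76863644 -345.58840829  302.4193852 ] [-1.79953882e+02  2.86993278e-03  1.64122482e+01]
4.35 [ 490.98766681 -345.23199836  302.59081552] [-1.79956420e+02 -2.16909655e-02  1.64013784e+01] [ 561.60111217 -323.99617159  384.47650698]
```

```bash
cat >> h.py <<'E'
def cloud(d):
    f=200/np.tan(np.radians(d['vfov']/2)); v,u=np.mgrid[0:400,0:640]; z=d['z_map']
    return np.stack([(u-d['cx'])/f*z,(v-d['cy'])/f*z,z],-1)@d['T'][:3,:3].T+d['T'][:3,3]
def rect(d,lo,hi,box=(0,0,640,400),wb=None):
    P=cloud(d); m=(P[...,2]>lo)&(P[...,2]<hi)&(d['z_map']>0); k=np.zeros_like(m); k[box[1]:box[3],box[0]:box[2]]=1; m&=k
    if wb: m&=(P[...,0]>wb[0])&(P[...,0]<wb[2])&(P[...,1]>wb[1])&(P[...,1]<wb[3])
    m=cv2.morphologyEx(m.astype(np.uint8),cv2.MORPH_OPEN,np.ones((3,3)))
    n,l,st,_=cv2.connectedComponentsWithStats(m); k=1+st[1:,4].argmax(); Q=P[l==k]
    return cv2.minAreaRect(Q[:,:2].astype(np.float32)),Q
E
python3 - <<'E'
from h import *
d=load('w4'); r,Q=rect(d,4,30,(270,70,390,295)); print(r); print(cv2.boxPoints(r))
o=get_obs(); y=np.radians(o['tool_rot'][2]); g=np.array(r[0])-o['ee_pos'][:2]; print('tool shift',[np.cos(y)*g[0]+np.sin(y)*g[1],np.sin(y)*g[0]-np.cos(y)*g[1]])
E
```

```text
((471.6385498046875, -356.40960693359375), (197.7330780029297, 31.637908935546875), 15.9732027053833)
[[ 372.23602 -368.40826]
 [ 380.94238 -398.82465]
 [ 571.0411  -344.41095]
 [ 562.3347  -313.99457]]
tool shift [np.float64(-21.717907160467533), np.float64(5.25925575714595)]
```

Request:
play_rows:
  steps:
    - [[-11,3,20],[0,0,0.004],80]
    - [[-11,2,30],[0,0,0],70]
    - [[0,0,40],[0,0,0],60]
    - [[0,0,40],[0,0,0],60]
    - [[0,0,35],[0,0,0],60]
    - [[0,0,20],[0,0,0],60]
    - [[0,0,10],[0,0,0],60]
    - [[0,0,0],[0,0,0],60]
    - [[0,0,7],[0,0,0],60]
    - [[0,0,0],[0,0,0],60]

```text
t: 5.35
ee_pos: [471.1, -357.5, 101.1]
tool_rot: [180.0, -0.0, 16.1]
wrist_force: [-0.2, 0.8, -0.4]
finger_gap: 0.637
finger_force: 0.0
```

Request:
play_rows:
  steps:
    - [[0,0,0],[0,0,0],40]
    - [[0,0,0],[0,0,0],30]
    - [[0,0,0],[0,0,0],10]
    - [[0,0,0],[0,0,0],10]
    - [[0,0,0],[0,0,0],10]
    - [[0,0,0],[0,0,0],10]
  force: 55

```text
t: 5.95
ee_pos: [470.7, -357.8, 100.8]
tool_rot: [180.0, -0.0, 16.0]
wrist_force: [-0.1, 0.3, 1.9]
finger_gap: 0.23
finger_force: 55.0
```

Request:
play_rows:
  steps:
    - [[0,0,-5],[0,0,0],10]
    - [[0,0,-15],[0,0,0],10]
    - [[0,0,-30],[0,0,0],10]
    - [[0,0,-35],[0,0,0],10]
    - [[0,0,-30],[0,0,0],10]
    - [[0,0,-20],[0,0,0],10]
    - [[0,0,-10],[0,0,0],10]
    - [[2,-10,0],[0,0,0],10]
    - [[4,-25,0],[0,0,0],10]
    - [[5,-35,0],[0,0,0],10]

```text
t: 6.95
ee_pos: [461.1, -286.7, 244.7]
tool_rot: [-180.0, 0.1, 15.9]
wrist_force: [0.6, 1.1, -0.4]
finger_gap: 0.223
finger_force: 55.0
```

Request:
play_rows:
  steps:
    - [[6,-40,0],[0,0,0],10]
    - [[6,-40,0],[0,0,0],10]
    - [[6,-40,0],[0,0,0],10]
    - [[6,-35,0],[0,0,0],10]
    - [[4,-25,0],[0,0,0],10]
    - [[4,-20,0],[0,0,0.06],10]
    - [[0,-5,0],[0,0,0.12],10]
    - [[0,0,0],[0,0,0.12],10]
    - [[0,0,0],[0,0,0.07],10]
    - [[0,0,0],[0,0,0],10]

```text
t: 7.95
ee_pos: [435.7, -80.7, 244.9]
tool_rot: [180.0, 0.1, -5.2]
wrist_force: [-0.6, 0.6, -0.8]
finger_gap: 0.231
finger_force: 55.0
```

Request:
play_rows:
  steps:
    - [[0,0,0],[0,0,0],10]
    - [[0,0,0],[0,0,0],10]

```text
t: 8.15
ee_pos: [436.1, -81.3, 245.4]
tool_rot: [180.0, 0.0, -5.1]
wrist_force: [-0.1, -0.6, -1.3]
finger_gap: 0.228
finger_force: 55.0
```

Run:
```python
from h import *
d=snap('wrist','w5'); s=snap('side','s5'); o=get_obs(); print(o['ee_pos'],o['tool_rot'])
for wb in((540,-170,690,-20),):
    r,Q=rect(d,86,98,wb=wb); print(r,np.median(Q[:,2]),len(Q)); print(cv2.boxPoints(r))
a=d['pixels'][:,:,::-1]; cv2.imwrite('pics/a5.png',np.vstack([a[:,:],cv2.resize(s['pixels'][150:275,240:440,::-1],(640,400))])[::,:] if 0 else cv2.resize(np.vstack([a,cv2.resize(s['pixels'][150:275,240:440,::-1],(640,400))]),(480,600)))
```

```text
[436.20913916 -81.47941882 245.56784622] [-1.79999062e+02  9.87099357e-03 -5.11258239e+00]
((565.2333984375, -92.36934661865234), (100.24819946289062, 7.523924827575684), 84.79878234863281) 91.97819068315107 2417
[[ 556.943    -141.94603 ]
 [ 564.4359   -142.6281  ]
 [ 573.5238    -42.792664]
 [ 566.0309    -42.110596]]
```

View pics/a5.png

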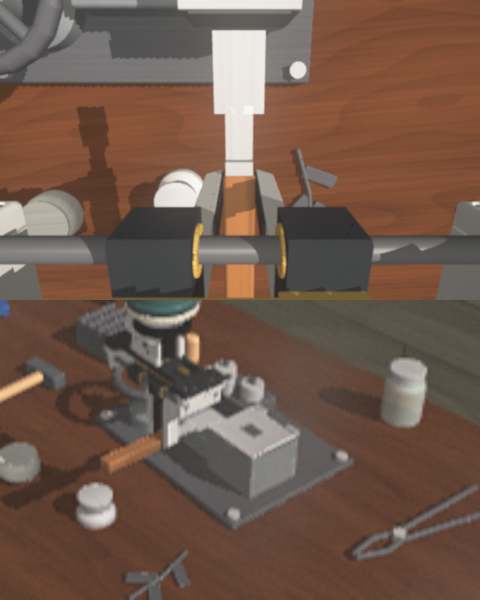

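The wrist view shows the blade straight ahead, tip at about (238,30), just in front of the cover's edge. The scraper sits level in the grip. Next I'll measure the blade's plane and its offset from the slot.

Run:
```python
from h import *
d=load('w5'); P=cloud(d)
for v in (45,80,110,140,180,205):
    print(v,P[v,318].round(1), P[v,300].round(1))
r,Q=rect(d,140,165,(270,20,370,160)); print(r); print(cv2.boxPoints(r))
B=P[48:145,295:340].reshape(-1,3); B=B[(B[:,2]>130)&(B[:,2]<175)]; A=np.c_[B[:,:2],np.ones(len(B))]; print('plane',np.linalg.lstsq(A,B[:,2],rcond=None)[0])
```

```text
45 [534.5 -89.  155.7] [535.5 -80.9 153.9]
80 [519.5 -87.7 155.9] [520.3 -79.4 155.9]
110 [506.2 -86.5 156.1] [506.9 -78.  154.9]
140 [492.2 -85.2 155.1] [492.9 -76.6 154.2]
180 [472.6 -83.5 154.8] [ 4.41e+02 -6.37e+01  4.00e-01]
205 [460.  -82.3 155.7] [416.8 -61.2   0.5]
((509.62066650390625, -86.87480926513672), (32.15885925292969, 53.8444938659668), 84.98516845703125)
[[ 481.39594  -100.53932 ]
 [ 535.0343   -105.24606 ]
 [ 537.8454    -73.2103  ]
 [ 484.20703   -68.503555]]
plane [1.93456754e-04 1.96979650e-03 1.55001418e+02]
```

Run:
```python
import numpy as np
a,b=72,-2.5
th=np.radians(np.arange(0,106,5)); p=np.c_[-a*np.cos(th)+b*np.sin(th),a*np.sin(th)+b*np.cos(th)]
q=np.round(p-p[0],1); print([[round(x,1),round(-z,1)] for x,z in np.diff(q,axis=0)],q[-1])
```

```text
[[np.float64(0.1), np.float64(-6.3)], [np.float64(0.6), np.float64(-6.2)], [np.float64(1.1), np.float64(-6.2)], [np.float64(1.7), np.float64(-6.1)], [np.float64(2.2), np.float64(-5.9)], [np.float64(2.7), np.float64(-5.6)], [np.float64(3.2), np.float64(-5.4)], [np.float64(3.6), np.float64(-5.2)], [np.float64(4.1), np.float64(-4.7)], [np.float64(4.5), np.float64(-4.4)], [np.float64(4.9), np.float64(-4.0)], [np.float64(5.1), np.float64(-3.6)], [np.float64(5.5), np.float64(-3.1)], [np.float64(5.7), np.float64(-2.6)], [np.float64(6.0), np.float64(-2.1)], [np.float64(6.0), np.float64(-1.6)], [np.float64(6.2), np.float64(-1.0)], [np.float64(6.3), np.float64(-0.5)], [np.float64(6.3), np.float64(0.1)], [np.float64(6.2), np.float64(0.6)], [np.float64(6.2), np.float64(1.1)]] [88.2 72.7]
```

Request:
play_rows:
  steps:
    - [[0,0,15],[0,0,0],10]
    - [[0,0,25],[0,0,0],10]
    - [[0,0,20],[0,0,0],10]
    - [[0,0,8],[0,0,0],10]
    - [[0,0,3.5],[0,0,0],10]
    - [[0,0,0],[0,0,0],10]
    - [[5,0,0],[0,0,0],10]
    - [[8,0,0],[0,0,0],10]
    - [[7,0,0],[0,0,0],10]
    - [[0,0,0],[0,0,0],10]

```text
t: 9.25
ee_pos: [457.5, -83.3, 174.5]
tool_rot: [180.0, -0.1, -5.1]
wrist_force: [-0.2, -0.6, -0.8]
finger_gap: 0.226
finger_force: 55.0
```

Run:
```python
from h import *
d=snap('wrist','w6'); o=get_obs(); print(o['ee_pos'],o['tool_rot'],o['wrist_force']); P=cloud(d)
for v in (40,70,100): print(P[v,318].round(1))
r,Q=rect(d,75,89,(270,0,370,160)); print(r,np.median(Q[:,2])); print(cv2.boxPoints(r))
```

```text
[456.76711528 -83.38220509 174.28693709] [ 1.79974012e+02 -1.74655569e-02 -5.15811266e+00] [ 0.22719185  0.75533045 -2.24218224]
[561.9 -91.8  60.6]
[545.4 -90.3  84.2]
[532.2 -89.   84.6]
((531.20458984375, -89.0167236328125), (32.1112174987793, 53.88295364379883), 84.84246826171875) 84.0740239250949
[[ 502.9289   -102.585434]
 [ 556.5937   -107.429214]
 [ 559.4803    -75.44801 ]
 [ 505.8155    -70.60423 ]]
```

Blade is at z ≈ 82.9 and centred, just in front of the slot. Inserting it now.

Request:
play_rows:
  steps:
    - [[4,0,0],[0,0,0],10]
    - [[6,0,0],[0,0,0],10]
    - [[6,0,0],[0,0,0],10]
    - [[6,0,0],[0,0,0],10]
    - [[0,0,0],[0,0,0],10]
    - [[0,0,0],[0,0,0],10]
  force: 60

```text
t: 9.9
ee_pos: [478.1, -85.4, 174.1]
tool_rot: [180.0, 0.0, -5.2]
wrist_force: [-0.3, -0.2, -1.1]
finger_gap: 0.228
finger_force: 60.0
```

Run:
```python
from h import *
d=snap('wrist','w7'); o=get_obs(); print(o['ee_pos'],o['wrist_force'],o['wrist_torque'])
P=cloud(d)
r,Q=rect(d,75,89.5,(270,0,370,160)); print(r,np.median(Q[:,2])); print(cv2.boxPoints(r))
```

```text
[478.00986543 -85.34627265 174.10999815] [-0.40066984 -1.0399525  -0.58188795] [0.01848342 0.1320188  0.04184104]
((543.518798828125, -90.31694030761719), (32.13945770263672, 37.45353698730469), 84.64822387695312) 83.58105540885992
[[ 523.3748  -104.56997]
 [ 560.6651  -108.06327]
 [ 563.6628   -76.06391]
 [ 526.3725   -72.57061]]
```

Request:
play_rows:
  steps:
    - [[0,0,-3],[0,0,0],10]
    - [[0,0,-6],[0,0,0],10]
    - [[0.5,0,-6],[0,0,0],10]
    - [[1,0,-6],[0,0,0],10]
    - [[1.7,0,-6],[0,0,0],10]
    - [[0,0,0],[0,0,0],10]

```text
t: 10.55
ee_pos: [481.9, -85.5, 202.0]
tool_rot: [-180.0, -0.1, -5.2]
wrist_force: [-0.5, -0.8, -1.4]
finger_gap: 0.226
finger_force: 60.0
```

Run:
```python
from h import *
d=snap('wrist','w8'); s=snap('side','s8'); o=get_obs(); print(o['ee_pos'],o['wrist_force'],o['wrist_torque']); P=cloud(d)
for v in range(10,150,20): print(v,P[v,318].round(1))
r,Q=rect(s,92.5,140,wb=(540,-170,690,-20)); print(len(Q),Q[:,2].max())
cv2.imwrite('pics/a8.png',cv2.resize(np.vstack([d['pixels'][:,:,::-1],cv2.resize(s['pixels'][150:275,240:440,::-1],(640,400))]),(480,600)))
```

```text
[481.68631259 -85.47702884 201.39618579] [-0.36691398  0.03179459 -1.70614774] [-0.00448401  0.14289755 -0.00360924]
10 [594.7 -94.7 112.1]
30 [586.1 -93.9 115.4]
50 [577.6 -93.1 118. ]
70 [569.1 -92.3 121. ]
90 [561.2 -91.6 111.1]
110 [552.1 -90.8 110.5]
130 [542.9 -89.9 111.9]
217 121.26387123419056
```

View pics/a8.png

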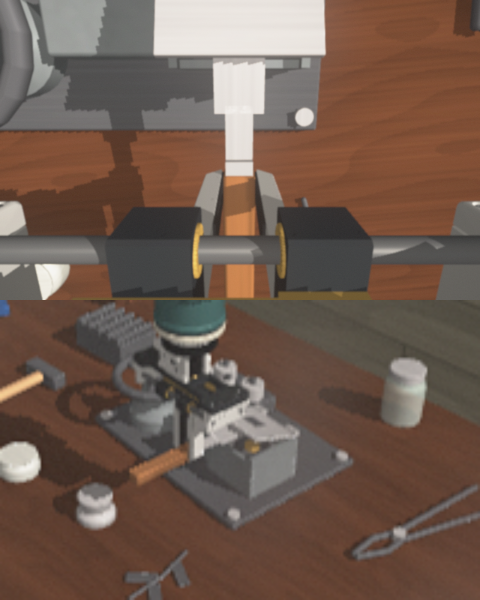

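The cover is lifting, with its front edge at about z 119, and the scraper is still level. Continuing the arc.

Request:
play_rows:
  steps:
    - [[2.2,0,-5.9],[0,0,0],10]
    - [[2.7,0,-5.6],[0,0,0],10]
    - [[3.2,0,-5.4],[0,0,0],10]
    - [[3.6,0,-5.2],[0,0,0],10]
    - [[4.1,0,-4.7],[0,0,0],10]
    - [[4.5,0,-4.4],[0,0,0],10]
    - [[4.9,0,-4.0],[0,0,0],10]
    - [[5.1,0,-3.6],[0,0,0],10]
    - [[5.5,0,-3.1],[0,0,0],10]

```text
t: 11.55
ee_pos: [517.5, -88.8, 243.4]
tool_rot: [180.0, -0.0, -5.2]
wrist_force: [-1.7, -0.1, -0.4]
finger_gap: 0.229
finger_force: 60.0
```

Request:
play_rows:
  steps:
    - [[5.7,0,-2.6],[0,0,0],10]
    - [[6,0,-2.1],[0,0,0],10]
    - [[6,0,-1.6],[0,0,0],10]
    - [[6.2,0,-1],[0,0,0],10]
    - [[6.3,0,-0.5],[0,0,0],10]
    - [[6.3,0,0],[0,0,0],10]
    - [[6.2,0,0.6],[0,0,0],10]
    - [[4,0,0.6],[0,0,0],10]
    - [[0,0,0],[0,0,0],10]

```text
t: 12.45
ee_pos: [564.0, -93.1, 249.5]
tool_rot: [180.0, -0.0, -5.2]
wrist_force: [-0.5, 1.0, -0.8]
finger_gap: 0.229
finger_force: 60.0
```

Run:
```python
from h import *
d=snap('wrist','w9'); s=snap('side','s9'); o=get_obs(); print(o['ee_pos'],o['wrist_force'],o['wrist_torque'])
cv2.imwrite('pics/a9.png',cv2.resize(np.vstack([d['pixels'][:,:,::-1],cv2.resize(s['pixels'][150:275,240:440,::-1],(640,400))]),(480,600)))
```

```text
[563.48790684 -93.05521536 249.57492273] [ 0.24438009  0.47637936 -1.78661477] [-0.02815939  0.15349552 -0.03747469]
```

View pics/a9.png

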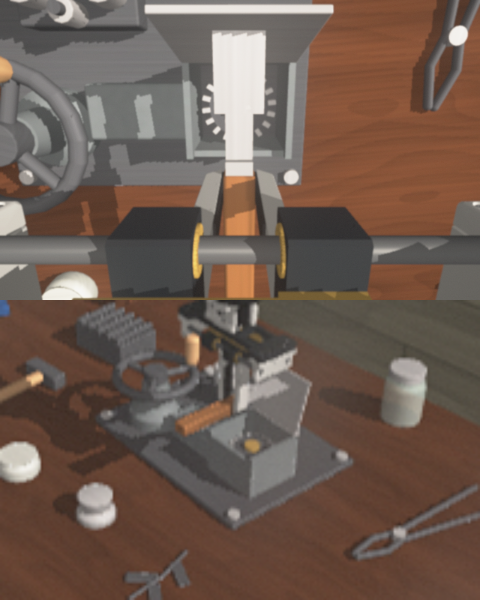

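The cover now stands past upright, edge at (240,10) in the wrist view, with the gears exposed. I'll nudge it slightly further, then back off and return the scraper to its place.

Request:
play_rows:
  steps:
    - [[3,0,0],[0,0,0],10]
    - [[0,0,0],[0,0,0],10]
    - [[-10,0,0],[0,0,0],10]
    - [[-20,0,0],[0,0,0],10]
    - [[-30,0,0],[0,0,0],10]
    - [[-25,0,0],[0,0,0],10]
    - [[-18,0,0],[0,0,0],10]
    - [[0,0,0],[0,0,-0.1],10]
    - [[0,0,0],[0,0,-0.15],10]
    - [[0,0,0],[0,0,-0.12],10]

```text
t: 13.55
ee_pos: [463.2, -83.7, 249.7]
tool_rot: [-180.0, -0.0, 16.4]
wrist_force: [0.6, -0.6, -1.4]
finger_gap: 0.228
finger_force: 60.0
```

Request:
play_rows:
  steps:
    - [[-3,10,0],[0,0,0],10]
    - [[-7,25,0],[0,0,0],10]
    - [[-9,35,0],[0,0,0],10]
    - [[-10,40,0],[0,0,0],10]
    - [[-10,40,0],[0,0,0],10]
    - [[-10,40,0],[0,0,0],10]
    - [[-9,35,0],[0,0,0],10]
    - [[-7,25,0],[0,0,0],10]
    - [[-4,15,0],[0,0,0],10]
    - [[0,0,0],[0,0,0],10]

```text
t: 14.55
ee_pos: [469.2, -360.4, 249.7]
tool_rot: [179.9, 0.1, 15.6]
wrist_force: [-0.2, 0.6, -0.7]
finger_gap: 0.232
finger_force: 60.0
```

Request:
play_rows:
  steps:
    - [[0,0,15],[0,0,0],10]
    - [[0,0,30],[0,0,0],10]
    - [[0,0,35],[0,0,0],10]
    - [[0,0,30],[0,0,0],10]
    - [[0,0,20],[0,0,0],10]
    - [[0,0,10],[0,0,0],10]
    - [[0,0,0],[0,0,0],10]
    - [[0,0,0],[0,0,0],10]

```text
t: 15.35
ee_pos: [471.0, -357.6, 110.3]
tool_rot: [180.0, -0.0, 16.0]
wrist_force: [0.5, -0.4, 0.3]
finger_gap: 0.227
finger_force: 60.0
```

Request:
play_rows:
  steps:
    - [[0,0,4],[0,0,0],10]
    - [[0,0,3],[0,0,0],10]
    - [[0,0,2],[0,0,0],10]
    - [[0,0,0],[0,0,0],10]
    - [[0,0,0],[0,0,0],26]
    - [[0,0,0],[0,0,0],35]
    - [[0,0,0],[0,0,0],50]
    - [[0,0,0],[0,0,0],60]
    - [[0,0,0],[0,0,0],60]
  force: 40

```text
t: 16.25
ee_pos: [470.8, -357.7, 100.7]
tool_rot: [180.0, 0.0, 16.0]
wrist_force: [0.0, -0.5, 0.5]
finger_gap: 0.579
finger_force: 0.0
```

Request:
play_rows:
  steps:
    - [[0,0,-8],[0,0,0],60]
    - [[0,0,-20],[0,0,0],60]
    - [[0,0,-35],[0,0,0],60]
    - [[0,0,-45],[0,0,0],60]
    - [[0,0,-45],[0,0,0],60]
    - [[0,0,-35],[0,0,0],60]
    - [[0,0,-20],[0,0,0],60]
    - [[0,0,-10],[0,0,0],60]
    - [[0,0,0],[0,0,0],60]
    - [[0,0,0],[0,0,0],60]

```text
t: 17.25
ee_pos: [470.6, -357.4, 317.7]
tool_rot: [-180.0, 0.0, 16.0]
wrist_force: [-0.5, -0.1, 0.0]
finger_gap: 0.637
finger_force: 0.0
```

Run:
```python
from h import *
t=snap('top','top10'); w=snap('wrist','w10'); s=snap('side','s10'); o=get_obs(); print(o['ee_pos'],o['tool_rot'],o['qpos'])
r,Q=rect(w,4,30,(270,0,390,295)); print('scraper',r)
r,Q=rect(t,93,190,wb=(560,-170,720,-20)); print('cover',r,len(Q),Q[:,2].max())
a=t['pixels'][115:245,230:430,::-1]; b=s['pixels'][140:270,240:440,::-1]
cv2.imwrite('pics/a10.png',cv2.resize(np.vstack([a,b]),(460,598),interpolation=cv2.INTER_CUBIC))
r,Q=rect(t,90,107,wb=(510,40,690,200)); print('rim',cv2.minEnclosingCircle(Q[:,:2].astype(np.float32)))
for n,d in(('t',t),('s',s)):
    P=cloud(d); hsv=cv2.cvtColor(d['pixels'],cv2.COLOR_RGB2HSV); m=(P[...,2]>125)&(P[...,2]<175)&(P[...,0]>500)&(P[...,0]<700)&(P[...,1]>20)&(P[...,1]<220)
    Q=P[m]; print(n,len(Q),Q.mean(0),Q[Q[:,2]>152].mean(0),Q.min(0),Q.max(0))
```

```text
[ 470.55682753 -357.5327304   317.62929926] [-1.79947508e+02  7.55071601e-02  1.60208504e+01] [ -4.66146965  27.40670941  52.73976731  97.79578878 -23.46138881
  66.71338161 -19.4646428 ]
scraper ((471.5381164550781, -357.82574462890625), (199.06655883789062, 31.901357650756836), 16.584270477294922)
cover ((662.64013671875, -100.4347915649414), (99.07109832763672, 28.15989112854004), 84.04183197021484) 461 181.43291008316305
rim ((590.3492431640625, 163.38401794433594), 25.06390380859375)
t 57 [657.28925401  90.93236474 152.70687627] [658.6435244   92.3388262  157.58817699] [647.95536327  80.92727312 127.32963803] [671.26593574 103.25986707 166.07294147]
s 52 [653.82451884  85.24876304 143.25215177] [658.04871285  87.49468723 155.40799219] [642.44297405  72.85372895 125.89090371] [665.74753923  97.73605627 158.84220543]
```

View pics/a10.png

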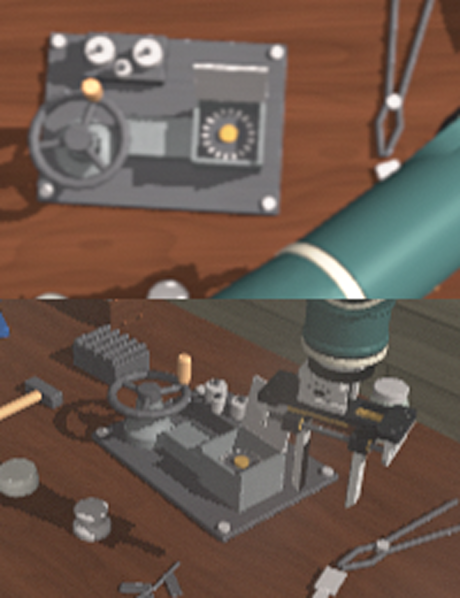

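The top view shows the cover standing at (230,68) and the gears open. The handle is at (92,87), the wheel centre at (80,137), and the scraper is lying back on the bench. Moving to view the wheel.

Request:
play_rows:
  steps:
    - [[6,-11,0],[0,0,0],60]
    - [[12,-23,0],[0,0,0],60]
    - [[18,-34,0],[0,0,0],60]
    - [[22,-41,0],[0,0,0],60]
    - [[24,-46,0],[0,0,0],60]
    - [[24,-46,0],[0,0,0],60]
    - [[22,-41,0],[0,0,0],60]
    - [[18,-34,0],[0,0,0],60]
    - [[12,-23,0],[0,0,-0.06],60]
    - [[6,-12,0],[0,0,-0.11],60]

```text
t: 18.4
ee_pos: [541.2, -14.1, 318.2]
tool_rot: [180.0, 0.0, 26.2]
wrist_force: [0.3, -0.8, 0.3]
finger_gap: 0.636
finger_force: 0.0
```

Request:
play_rows:
  steps:
    - [[0,0,0],[0,0,-0.12],60]
    - [[0,0,0],[0,0,-0.12],60]
    - [[0,0,0],[0,0,-0.12],60]
    - [[0,0,0],[0,0,-0.12],60]
    - [[0,0,0],[0,0,-0.12],60]
    - [[0,0,0],[0,0,-0.08],60]
    - [[0,0,0],[0,0,-0.03],60]
    - [[0,0,0],[0,0,0],60]
    - [[0,0,0],[0,0,0],60]
    - [[0,0,0],[0,0,0],60]

```text
t: 19.4
ee_pos: [541.0, -17.1, 318.6]
tool_rot: [180.0, 0.0, 66.4]
wrist_force: [0.4, 0.7, 0.3]
finger_gap: 0.637
finger_force: 0.0
```

Run:
```python
from h import *
w=snap('wrist','w11'); o=get_obs(); print(o['ee_pos'],o['tool_rot'],o['qpos'])
P=cloud(w)
m=(P[...,2]>94)&(P[...,2]<108)&(np.hypot(P[...,0]-599.5,P[...,1]-115.5)<85)&(np.hypot(P[...,0]-599.5,P[...,1]-115.5)>50)
Q=P[m]; print(len(Q),cv2.minEnclosingCircle(Q[:,:2].astype(np.float32)), cv2.fitEllipse(Q[:,:2].astype(np.float32)))
from scipy.optimize import least_squares
T=Q[Q[:,2]>102]; r=least_squares(lambda p:np.hypot(T[:,0]-p[0],T[:,1]-p[1])-65,[599,115],loss='soft_l1'); print('axis',r.x,len(T))
m=(P[...,2]>153)&(P[...,2]<165)&(np.hypot(P[...,0]-658,P[...,1]-90)<30); Q=P[m]; print('handle',len(Q),Q.mean(0),cv2.minEnclosingCircle(Q[:,:2].astype(np.float32)))
cv2.imwrite('pics/a11.png',w['pixels'][:,:,::-1])
```

```text
[540.97591634 -17.06240212 318.62984471] [1.79999281e+02 1.33400046e-02 6.64097330e+01] [-35.85988886  17.71952999  41.97701814 104.53618071 -13.2238263
  62.73737358 -12.70930145]
5694 ((597.4935302734375, 109.87802124023438), 72.00675964355469) ((594.6683959960938, 105.440673828125), (107.3239517211914, 124.7584228515625), 55.75413131713867)
axis [600.70058594 115.66210095] 4413
handle 13 [656.37566785  80.6482892  153.52092611] ((656.6220703125, 80.84349822998047), 3.8328819274902344)
```

View pics/a11.png

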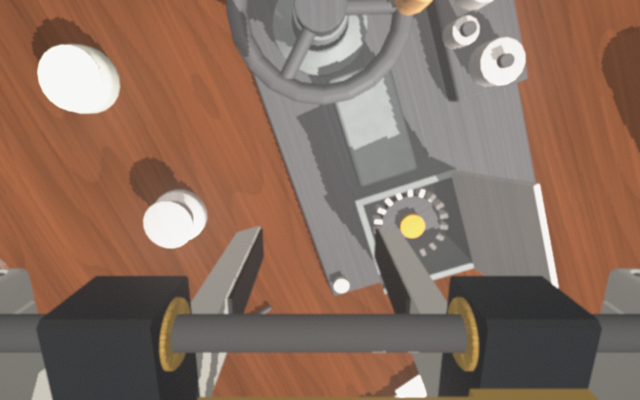

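The wrist view shows the wheel at the top, with the handle cut off at (413,3). I'll move closer for a clean view of it.

Request:
play_rows:
  steps:
    - [[10,10,0],[0,0,0],60]
    - [[17,17,0],[0,0,0],60]
    - [[17,17,0],[0,0,0],60]
    - [[14,14,0],[0,0,0],60]
    - [[7,6,0],[0,0,0],60]
    - [[0,0,0],[0,0,0],60]
    - [[0,0,0],[0,0,0],60]

```text
t: 20.15
ee_pos: [625.0, 16.4, 318.6]
tool_rot: [-180.0, 0.0, 66.4]
wrist_force: [-0.9, -0.5, -0.2]
finger_gap: 0.635
finger_force: 0.0
```

```bash
cat > m.py <<'E'
from h import *
from scipy.optimize import least_squares
import sys
n=sys.argv[1]; w=snap('wrist',n); o=get_obs(); print(o['ee_pos'],o['tool_rot'],o['qpos'].round(1))
P=cloud(w); c=np.array([600.7,115.7])
D=np.hypot(P[...,0]-c[0],P[...,1]-c[1]); T=P[(P[...,2]>102)&(P[...,2]<107)&(D<80)&(D>50)]
r=least_squares(lambda p:np.hypot(T[:,0]-p[0],T[:,1]-p[1])-65,c,loss='soft_l1'); print('axis',r.x,len(T))
m=(P[...,2]>154)&(P[...,2]<164)&(D<95); Q=P[m]; h,rr=cv2.minEnclosingCircle(Q[:,:2].astype(np.float32)); print('handle',len(Q),Q.mean(0),h,rr)
for hh in(Q.mean(0)[:2],np.array(h)): d=hh-r.x; print(np.hypot(*d),np.degrees(np.arctan2(d[1],d[0])))
y=np.radians(o['tool_rot'][2]); g=np.array(h)-o['ee_pos'][:2]; print('tool shift',np.cos(y)*g[0]+np.sin(y)*g[1],np.sin(y)*g[0]-np.cos(y)*g[1])
E
python3 m.py w12
```

```text
[624.94393551  16.39331013 318.78070952] [-1.79991383e+02  8.72531360e-03  6.64078128e+01] [-32.9  27.3  39.5  92.5 -18.5  66.9 -12.8]
axis [601.1341241  114.48767976] 7619
handle 854 [660.81471797  90.96409003 157.44524917] (660.9857177734375, 90.89405822753906) 11.109318733215332
64.14929897204377 -21.512281246507413
64.33406750809775 -21.514461052165398
tool shift 82.69856427803292 3.2123203259656385
```

Request:
play_rows:
  steps:
    - [[0,0,0],[0,0,-0.036],60]
    - [[15,1.2,0],[0,0,0],60]
    - [[25,2,0],[0,0,0],60]
    - [[25,2,0],[0,0,0],60]
    - [[12.5,1,0],[0,0,0],60]
    - [[5,0,0],[0,0,0],60]
    - [[0,0,10],[0,0,0],60]
    - [[0,0,20],[0,0,0],60]
    - [[0,0,25],[0,0,0],60]
    - [[0,0,20],[0,0,0],60]

```text
t: 21.2
ee_pos: [660.8, 90.0, 242.0]
tool_rot: [-180.0, 0.0, 68.4]
wrist_force: [0.4, 0.6, 0.2]
finger_gap: 0.641
finger_force: 0.0
```

Request:
play_rows:
  steps:
    - [[0,0,16],[0,0,0],50]
    - [[0,0,9],[0,0,0],45]
    - [[0,0,0],[0,0,0],40]
    - [[0,0,0],[0,0,0],35]
    - [[0,0,0],[0,0,0],30]
    - [[0,0,0],[0,0,0],28]
    - [[0,0,0],[0,0,0],20]
    - [[0,0,0],[0,0,0],20]
    - [[0,0,0],[0,0,0],20]
  force: 10

```text
t: 22.1
ee_pos: [661.1, 92.0, 219.2]
tool_rot: [-179.9, -0.0, 68.5]
wrist_force: [-8.2, 1.7, 8.3]
finger_gap: 0.254
finger_force: 10.0
```

```bash
python3 -c "
from h import *
o=get_obs();print(o)"
```

```text
{'t': 22.1, 'qpos': array([-34.1183484 ,  37.11739125,  34.66542537,  90.89870457,
       -23.55215872,  59.50079927, -14.20200379]), 'joint_vel': array([ 0.00035595, -0.04316554,  0.0251941 , -0.03031761, -0.03626592,
        0.03509246,  0.08711699]), 'joint_efforts': array([ 2.30365612e+00, -8.87636232e+01,  1.84469658e+01, -3.86433935e+01,
        2.94747166e-01, -2.88465858e+00,  1.37082892e-02]), 'ee_pos': array([661.06329702,  91.99443374, 219.18326291]), 'tool_rot': array([-1.79907606e+02, -2.61799490e-02,  6.85420038e+01]), 'wrist_force': array([-8.21309728,  1.72159947,  8.34768162]), 'wrist_torque': array([ 0.48356881,  2.15671868, -0.087683  ]), 'finger_force': 10.005536947789722, 'finger_gap': 0.2539602926074851}
```

Request:
play_rows:
  steps:
    - [[0,-0.5,0],[0,0,0],20]
    - [[0,0,0],[0,0,0],20]

```text
t: 22.3
ee_pos: [660.9, 92.0, 219.2]
tool_rot: [-180.0, -0.0, 68.5]
wrist_force: [-3.9, 0.9, 6.4]
finger_gap: 0.25
finger_force: 10.0
```

Request:
play_rows:
  steps:
    - [[0,-0.5,0],[0,0,0],20]
    - [[0,0,0],[0,0,0],20]

```text
t: 22.5
ee_pos: [660.8, 92.0, 219.2]
tool_rot: [180.0, -0.0, 68.5]
wrist_force: [-1.8, 0.8, 7.7]
finger_gap: 0.254
finger_force: 10.0
```

Run:
```python
import numpy as np
st=[1,3,5]+[6]*57+[5,3,1]; a=np.radians(-0.5+np.r_[0,np.cumsum(st)])
p=np.round(65*np.c_[np.sin(a),np.cos(a)],1); p-=p[0]; q=np.diff(p,axis=0).round(1)
for i in range(0,63,10): print(q[i:i+10].tolist())
print(q.sum(0))
```

```text
[[1.2, 0.0], [3.4, -0.1], [5.6, -0.6], [6.7, -1.4], [6.5, -2.0], [6.2, -2.7], [5.9, -3.4], [5.6, -3.9], [5.1, -4.5], [4.6, -5.1]]
[[4.0, -5.4], [3.5, -5.9], [2.8, -6.2], [2.1, -6.4], [1.5, -6.7], [0.8, -6.7], [0.0, -6.8], [-0.6, -6.8], [-1.4, -6.7], [-2.0, -6.5]]
[[-2.7, -6.2], [-3.4, -5.9], [-3.9, -5.6], [-4.5, -5.1], [-5.1, -4.6], [-5.4, -4.0], [-5.9, -3.5], [-6.2, -2.8], [-6.4, -2.1], [-6.7, -1.5]]
[[-6.7, -0.8], [-6.8, 0.0], [-6.8, 0.6], [-6.7, 1.4], [-6.5, 2.0], [-6.2, 2.7], [-5.9, 3.4], [-5.6, 3.9], [-5.1, 4.5], [-4.6, 5.1]]
[[-4.0, 5.4], [-3.5, 5.9], [-2.8, 6.2], [-2.1, 6.4], [-1.5, 6.7], [-0.8, 6.7], [0.0, 6.8], [0.6, 6.8], [1.4, 6.7], [2.0, 6.5]]
[[2.7, 6.2], [3.4, 5.9], [3.9, 5.6], [4.5, 5.1], [5.1, 4.6], [5.4, 4.0], [5.9, 3.5], [6.2, 2.8], [6.4, 2.1], [6.7, 1.5]]
[[5.6, 0.7], [3.4, 0.2], [1.1, 0.0]]
[1.77635684e-15 2.93653990e-14]
```

Request:
play_rows:
  steps:
    - [[0,0,0],[0,0,0],20]
    - [[0,0,0],[0,0,0],20]
    - [[0,0,0],[0,0,0],20]
  force: 40

```text
t: 22.8
ee_pos: [660.8, 92.1, 219.2]
tool_rot: [180.0, -0.0, 68.5]
wrist_force: [-3.8, 1.1, 7.6]
finger_gap: 0.246
finger_force: 40.0
```

Request:
play_rows:
  steps:
    - [[1.2,0,0],[0,0,0],20]
    - [[3.4,-0.1,0],[0,0,0],20]
    - [[5.6,-0.6,0],[0,0,0],20]
    - [[6.7,-1.4,0],[0,0,0],20]
    - [[6.5,-2.0,0],[0,0,0],20]
    - [[6.2,-2.7,0],[0,0,0],20]
    - [[5.9,-3.4,0],[0,0,0],20]
    - [[5.6,-3.9,0],[0,0,0],20]
    - [[5.1,-4.5,0],[0,0,0],20]
    - [[4.6,-5.1,0],[0,0,0],20]

```text
t: 23.8
ee_pos: [657.5, 147.3, 219.2]
tool_rot: [179.9, 0.0, 68.5]
wrist_force: [-1.5, -3.5, 5.8]
finger_gap: 0.246
finger_force: 40.0
```

Request:
play_rows:
  steps:
    - [[4.0,-5.4,0],[0,0,0],20]
    - [[3.5,-5.9,0],[0,0,0],20]
    - [[2.8,-6.2,0],[0,0,0],20]
    - [[2.1,-6.4,0],[0,0,0],20]
    - [[1.5,-6.7,0],[0,0,0],20]
    - [[0.8,-6.7,0],[0,0,0],20]
    - [[0,-6.8,0],[0,0,0],20]
    - [[-0.6,-6.8,0],[0,0,0],20]
    - [[-1.4,-6.7,0],[0,0,0],20]
    - [[-2.0,-6.5,0],[0,0,0],20]

```text
t: 24.8
ee_pos: [601.7, 181.2, 219.2]
tool_rot: [179.9, -0.0, 68.5]
wrist_force: [2.9, -1.4, 6.1]
finger_gap: 0.247
finger_force: 40.0
```

Request:
play_rows:
  steps:
    - [[-2.7,-6.2,0],[0,0,0],20]
    - [[-3.4,-5.9,0],[0,0,0],20]
    - [[-3.9,-5.6,0],[0,0,0],20]
    - [[-4.5,-5.1,0],[0,0,0],20]
    - [[-5.1,-4.6,0],[0,0,0],20]
    - [[-5.4,-4.0,0],[0,0,0],20]
    - [[-5.9,-3.5,0],[0,0,0],20]
    - [[-6.2,-2.8,0],[0,0,0],20]
    - [[-6.4,-2.1,0],[0,0,0],20]
    - [[-6.7,-1.5,0],[0,0,0],20]

```text
t: 25.8
ee_pos: [544.8, 149.9, 219.2]
tool_rot: [180.0, -0.1, 68.5]
wrist_force: [0.9, 0.8, 6.6]
finger_gap: 0.25
finger_force: 40.0
```

Request:
play_rows:
  steps:
    - [[-6.7,-0.8,0],[0,0,0],20]
    - [[-6.8,0,0],[0,0,0],20]
    - [[-6.8,0.6,0],[0,0,0],20]
    - [[-6.7,1.4,0],[0,0,0],20]
    - [[-6.5,2.0,0],[0,0,0],20]
    - [[-6.2,2.7,0],[0,0,0],20]
    - [[-5.9,3.4,0],[0,0,0],20]
    - [[-5.6,3.9,0],[0,0,0],20]
    - [[-5.1,4.5,0],[0,0,0],20]
    - [[-4.6,5.1,0],[0,0,0],20]

```text
t: 26.8
ee_pos: [543.5, 84.5, 219.1]
tool_rot: [-180.0, -0.0, 68.5]
wrist_force: [-2.7, 1.2, 9.7]
finger_gap: 0.25
finger_force: 40.0
```

Forces stay small. Finishing the turn.

Request:
play_rows:
  steps:
    - [[-4.0,5.4,0],[0,0,0],20]
    - [[-3.5,5.9,0],[0,0,0],20]
    - [[-2.8,6.2,0],[0,0,0],20]
    - [[-2.1,6.4,0],[0,0,0],20]
    - [[-1.5,6.7,0],[0,0,0],20]
    - [[-0.8,6.7,0],[0,0,0],20]
    - [[0,6.8,0],[0,0,0],20]
    - [[0.6,6.8,0],[0,0,0],20]
    - [[1.4,6.7,0],[0,0,0],20]
    - [[2.0,6.5,0],[0,0,0],20]

```text
t: 27.8
ee_pos: [599.7, 51.1, 219.2]
tool_rot: [180.0, -0.0, 68.5]
wrist_force: [-2.7, 0.6, 9.0]
finger_gap: 0.242
finger_force: 40.0
```

Request:
play_rows:
  steps:
    - [[2.7,6.2,0],[0,0,0],20]
    - [[3.4,5.9,0],[0,0,0],20]
    - [[3.9,5.6,0],[0,0,0],20]
    - [[4.5,5.1,0],[0,0,0],20]
    - [[5.1,4.6,0],[0,0,0],20]
    - [[5.4,4.0,0],[0,0,0],20]
    - [[5.9,3.5,0],[0,0,0],20]
    - [[6.2,2.8,0],[0,0,0],20]
    - [[6.4,2.1,0],[0,0,0],20]
    - [[6.7,1.5,0],[0,0,0],20]

```text
t: 28.8
ee_pos: [656.3, 82.9, 219.2]
tool_rot: [180.0, -0.0, 68.5]
wrist_force: [-3.5, -0.2, 9.9]
finger_gap: 0.25
finger_force: 40.0
```

Request:
play_rows:
  steps:
    - [[5.6,0.7,0],[0,0,0],20]
    - [[3.4,0.2,0],[0,0,0],20]
    - [[1.1,0,0],[0,0,0],20]
    - [[0,0,0],[0,0,0],20]
    - [[0,0,0],[0,0,0],20]
    - [[0,0,0],[0,0,0],20]

```text
t: 29.4
ee_pos: [660.8, 92.1, 219.2]
tool_rot: [180.0, -0.0, 68.5]
wrist_force: [-1.8, 2.1, 7.5]
finger_gap: 0.246
finger_force: 40.0
```

Request:
play_rows:
  steps:
    - [[0,0,0],[0,0,0],26]
    - [[0,0,0],[0,0,0],30]
    - [[0,0,0],[0,0,0],40]
    - [[0,0,0],[0,0,0],50]
    - [[0,0,0],[0,0,0],56]
    - [[0,0,0],[0,0,0],56]
    - [[0,0,-10],[0,0,0],56]
    - [[0,0,-25],[0,0,0],56]
    - [[0,0,-30],[0,0,0],56]
    - [[0,0,-25],[0,0,0],56]
  force: 10

```text
t: 30.4
ee_pos: [660.8, 91.6, 311.0]
tool_rot: [179.9, -0.0, 68.5]
wrist_force: [-0.4, -0.2, 0.5]
finger_gap: 0.597
finger_force: 0.0
```

Request:
play_rows:
  steps:
    - [[0,0,-10],[0,0,0],56]
    - [[-12,-1,0],[0,0,0],56]
    - [[-25,-2,0],[0,0,0],56]
    - [[-25,-2,0],[0,0,0],56]
    - [[-20.5,-1,0],[0,0,0.036],56]
    - [[0,0,0],[0,0,0],56]
    - [[0,0,0],[0,0,0],56]
    - [[0,0,0],[0,0,0],56]

```text
t: 31.2
ee_pos: [625.0, 18.0, 318.2]
tool_rot: [-180.0, 0.0, 66.5]
wrist_force: [-0.1, -0.1, -0.4]
finger_gap: 0.596
finger_force: 0.0
```

```bash
python3 m.py w13
python3 - <<'E'
from h import *
t=snap('top','top13'); r,Q=rect(t,93,190,wb=(560,-170,720,-20)); print('cover',r,Q[:,2].max())
cv2.imwrite('pics/a13.png',t['pixels'][60:310,180:500,::-1].repeat(2,0).repeat(2,1))
E
```

```text
[625.04904556  18.0418475  318.30038488] [-1.79982916e+02  1.14508818e-02  6.65093785e+01] [-33.3  27.5  40.   92.5 -18.8  66.9 -12.6]
axis [601.16393048 114.5976025 ] 7616
handle 851 [660.93638233  91.32251041 157.42810391] (660.7208251953125, 91.20844268798828) 11.176121711730957
64.14418065174974 -21.27568834114048
63.98497092690194 -21.440908990078483
tool shift 81.32167192353242 3.551364400966765
cover ((662.6105346679688, -99.88939666748047), (99.59774780273438, 28.660818099975586), 87.19285583496094) 181.14571036123994
```

View pics/a13.png

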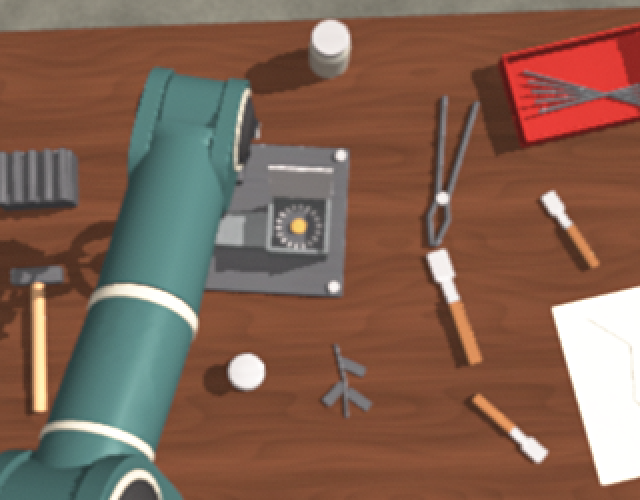

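The handle is back within 0.3° of its start. In this view the cover stands open at (300,170) and the scraper lies on the bench at (453,305). Everything else is in place and the arm is touching nothing, so I'm handing in.

```bash
python3 -c "
from rig import *
print(sign_off())"
```

```text
the job is handed in; nothing more can be done
None
```

The job is handed in: the cover was pried open with the scraper and stands past upright, the handwheel made one full turn with its handle back within about 0.3° of the start, and the scraper lies on the bench where it was, all in about 31 s.

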